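# Put the colour-coded wheel sockets back in their holders

### The job

The tyre job is done and the garage table is wanted for cooking: put away the four wheel-nut sockets that have a coloured sleeve, standing each one upright in the pocket of the holder whose rim has the same colour. Leave the two bare metal sockets standing where they are.

Things in the scene. Friction and masses are not known exactly. Their poses are not given: they have to be found in the camera images.
- blue_socket: Loose wheel-nut socket with a blue sleeve, standing upright: a smooth cylinder 26 mm in diameter and 80 mm tall, about 0.22 kg, dark hexagonal mouth at the top, dark steel foot. Origin: centre of its underside, z up along its axis. Starts on the table top (z = 0).
- yellow_socket: Loose wheel-nut socket with a yellow sleeve, standing upright: a smooth cylinder 28 mm in diameter and 80 mm tall, about 0.22 kg, dark hexagonal mouth at the top, dark steel foot. Origin: centre of its underside, z up along its axis. Starts on the table top (z = 0).
- red_socket: Loose wheel-nut socket with a red sleeve, standing upright: a smooth cylinder 30 mm in diameter and 80 mm tall, about 0.22 kg, dark hexagonal mouth at the top, dark steel foot. Origin: centre of its underside, z up along its axis. Starts on the table top (z = 0).
- green_socket: Loose wheel-nut socket with a green sleeve, standing upright: a smooth cylinder 34 mm in diameter and 80 mm tall, about 0.22 kg, dark hexagonal mouth at the top, dark steel foot. Origin: centre of its underside, z up along its axis. Starts on the table top (z = 0).
- bright_socket: Loose socket of bright bare steel with no coloured sleeve, standing upright on the table: 30 mm in diameter, 80 mm tall, about 0.25 kg. To be left alone. Origin: centre of its underside, z up. All sockets and holders stand mixed together, at least 85 mm apart between centres.
- dark_socket: Loose socket of dark grey bare steel with no coloured sleeve, standing upright on the table: 32 mm in diameter, 65 mm tall, about 0.25 kg. To be left alone. Origin: centre of its underside, z up. Among the listed things lie a phone (10 mm high), a tape roll (24 mm) and a lidded jar (50 mm); all that is taller than 80 mm stands beyond 0.72 m from the base axis.
- blue_holder: Low round socket holder with a blue rim, fixed to the table: 72 mm across its foot and 14 mm high, with a round pocket 50 mm in diameter open at the top, whose flat black floor is 5 mm above the table (pocket 9 mm deep, rim 9 mm wide). Origin: centre of its underside at table height, z up.
- yellow_holder: Low round socket holder with a yellow rim, fixed to the table: 72 mm across its foot and 14 mm high, with a round pocket 50 mm in diameter open at the top, whose flat black floor is 5 mm above the table (pocket 9 mm deep, rim 9 mm wide). Origin: centre of its underside at table height, z up.
- red_holder: Low round socket holder with a red rim, fixed to the table: 72 mm across its foot and 14 mm high, with a round pocket 50 mm in diameter open at the top, whose flat black floor is 5 mm above the table (pocket 9 mm deep, rim 9 mm wide). Origin: centre of its underside at table height, z up.
- green_holder: Low round socket holder with a green rim, fixed to the table: 72 mm across its foot and 14 mm high, with a round pocket 50 mm in diameter open at the top, whose flat black floor is 5 mm above the table (pocket 9 mm deep, rim 9 mm wide). Origin: centre of its underside at table height, z up.

How it is judged:
At the end, for the whole second after the job is handed in: Each coloured socket stands upright (0.15 rad) on the pocket floor of its own colour's holder (underside 1 to 10 mm above the holder origin, axis within 15 mm of its centre), released and slower than 0.02 m/s; the two bare sockets upright (0.15 rad), within 20 mm of their starts (horizontal distance between blue_socket and blue_holder below 0.015 m and z of blue_socket in the frame of blue_holder between 0.001 and 0.01 m and angle between each of blue_socket, yellow_socket, red_socket, green_socket, bright_socket, dark_socket's own z axis and vertical below 0.15 rad and linear speed of each of blue_socket, yellow_socket, red_socket, green_socket below 0.02 m/s and horizontal distance between yellow_socket and yellow_holder below 0.015 m and z of yellow_socket in the frame of yellow_holder between 0.001 and 0.01 m and horizontal distance between red_socket and red_holder below 0.015 m and z of red_socket in the frame of red_holder between 0.001 and 0.01 m and horizontal distance between green_socket and green_holder below 0.015 m and z of green_socket in the frame of green_holder between 0.001 and 0.01 m and distance of each of bright_socket, dark_socket from where it was at the start of the episode below 0.02 m); the robot touches nothing.
It fails at once if the bright bare socket is moved by more than 20 mm or knocked over (distance of bright_socket from where it was at the start of the episode above 0.02 m or angle between bright_socket's own z axis and vertical above 0.5 rad).
It fails at once if the dark bare socket is moved by more than 20 mm or knocked over (distance of dark_socket from where it was at the start of the episode above 0.02 m or angle between dark_socket's own z axis and vertical above 0.5 rad).
It also fails if it takes over 104 s, if anything falls off the work surface, if the arm or the gripper's body presses on something with over 40 N, if the wrist force passes 120 N, or if a joint passes its speed limit or range.

### The arm

A 6-joint arm with a two-finger parallel gripper is mounted at the origin on the work surface. World frame = base frame: x ahead of the robot, y to its left, z up, the work surface at z = 0. Lengths are in m, angles in rad, forces in N, time in s.
With the tool pointing down it reaches from about 0.25 to 0.775 m from the base axis. Payload 4 kg.
Tool frame: the origin (TCP) lies at the very end of the fingers, on their centre line; the grasp point (between the pads) lies 19 mm behind it (tcp_to_grasp is the distance from the TCP to the grasp point, in m); z points along the fingers, y is the line along which they close (so a half turn about z gives the same grasp; the last joint's range is limited). The gripper opens to 94 mm and grips with 3 to 60 N. Pads are 16 mm wide; open, the fingers measure 119 mm over their backs; the gripper's body (75 mm by 177 mm) begins 78 mm behind the grasp point.
Start: joints at [-1.303, 0.087, 1.371, -0, 1.684, -0.103], TCP at [0.199, -0.513, 0.206] pointing down, gripper open.
Joint ranges: [-3.1, 3.1], [-0.76, 2.03], [0.27, 2.55], [-1.08, 4.22], [0.17, 2.65], [-2.57, 2.57]. Speed limits (rad/s): [2.79, 2.79, 3.14, 3.14, 3.14, 3.14].

### API

Orientations are given as [roll, pitch, yaw] about the fixed x, y, z axes, in that order (R = Rz(yaw) Ry(pitch) Rx(roll)).
In Python, from bench import * gives the robot as it stands.
- The arm moves only by the tool hand_motion, called after "Emit:" in YAML: its name, and indented under it one key for each argument. Schema: {"type":"object","properties":{"offsets":{"type":"array","items":{"type":"object","properties":{"jaw":{"type":"number"},"trans":{"type":"array","items":{"type":"number"},"minItems":3,"maxItems":3},"spin":{"type":"number"}},"additionalProperties":false,"required":["jaw"]},"minItems":1,"maxItems":20},"only":{"type":"string"},"quiet":{"type":"boolean"},"lines":{"type":"string"}},"required":["offsets"],"additionalProperties":false}. offsets is a list of rows, 1 to 20 of them, each an object with the fields jaw (the finger opening in m), trans (a list: dx, dy, dz in shares of 0.6 m (1.0 is 0.6 m)), spin (a turn about the tool's z in fractions of the full range, 1 being pi rad); a field left out counts as zero (the opening has to be given); each row shifts and turns the commanded pose from where the row before left it, along the tool's axes as they then stand; what a row does not reach is not made up. A row lasts 1/12 s, in which the tool goes at most 0.0417 m and 0.125 rad, less where a joint would pass 70% of its speed; a pose out of reach is approached as far as the arm can. The fingers move at their own pace and stop on an object; the grip force is fixed at half the most. Time passes only in rows, so rows that do not move let the fingers close. The tool returns the time, the measured TCP pose, the force, the opening and the grip force at its end. only (a regular expression) keeps the lines of the reply that match it, lines (a string "A,B") keeps lines A to B, and quiet returns only ok. A shift or turn number past 1, either way, is cut back to 1. Input that does not fit is refused with a message, and nothing moves.
- get_obs(): the state, without advancing time (a new reading comes with each control period).
- snapshot(name): name is "scene" or "side" or "wrist"; returns a dict with "color" (420x560x3 uint8, blue, green, red), "fx", "fy", "cx", "cy" (pixels), "extrinsics" (4x4, takes a point from world to camera coordinates). Camera axes: x right, y down, z forward; pixel columns grow to the right and rows downward; lengths in m; the calibration is good to about 2 mm. The wrist camera is an equidistant fisheye: a pixel r from the principal point sees the ray r / f radians off the axis. A picture is of the moment at which its call begins. There is no depth.
- close_job(): hands the job in; it is judged then, once.
The state is a dict: "time": time; "joint_positions": joint angles; "qvel": joint speeds; "joint_torque": joint torques, N m; "tool_pos": TCP position; "ee_rot": TCP orientation; "wrist_force": force on the tool from outside, world axes, zero at the start; "wrist_torque": the same for the moment, N m; "width": finger opening in m; "finger_force": force on a finger pad.
Only numpy, scipy, OpenCV 4.12 (cv2) and the standard library are available. Lean on these libraries where they do the work, as an engineer would, in place of code of your own. Each camera call takes 0.05 s, during which the arm holds its last target. There are 200 camera calls.

## Working session

There is one attempt and no reset: what is moved stays moved. The work goes in short steps, Python scripts to look and compute and a tool call to move; the robot and the scene stay as the last step left them, time stands still between calls to the robot, and variables do not carry over. Pictures are saved under pics/ and viewed, at most 14 in all, crops included, and the job is handed in when it is done.

```bash
mkdir -p pics; ls
```

Run:
```python
from bench import *
import cv2
for n in ["scene","side","wrist"]:
    s=snapshot(n); cv2.imwrite(f"pics/{n}0.png",s["color"]); print(n,s["fx"],s["cx"],s["cy"],s["extrinsics"].round(3).tolist() if hasattr(s["extrinsics"],'round') else s["extrinsics"])
o=get_obs(); print(o["time"],o["tool_pos"],o["ee_rot"],o["width"])
```

```text
pics
scene 438.3834343092836 282.13685039854647 207.18486299654919 [[-0.139, 0.99, 0.016, 0.095], [0.785, 0.12, -0.608, -0.387], [-0.604, -0.072, -0.794, 1.486], [0.0, 0.0, 0.0, 1.0]]
side 542.406708554089 273.38707244763606 210.08696390168603 [[0.983, -0.181, 0.01, -0.541], [-0.109, -0.635, -0.764, 0.102], [0.145, 0.751, -0.645, 1.067], [0.0, 0.0, 0.0, 1.0]]
wrist 325.19226210127806 279.74507605212784 218.36722793427924 [[0.363, -0.932, -0.002, -0.549], [-0.899, -0.35, 0.262, -0.027], [-0.245, -0.093, -0.965, 0.392], [0.0, 0.0, 0.0, 1.0]]
0.15 [ 0.19917152 -0.51221942  0.20455869] [-3.13987067e+00 -1.91339804e-04  3.70797337e-01] 0.09420895419387473
```

View pics/scene0.png

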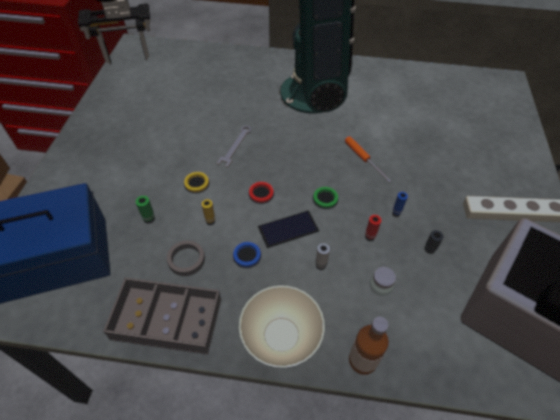

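View pics/side0.png

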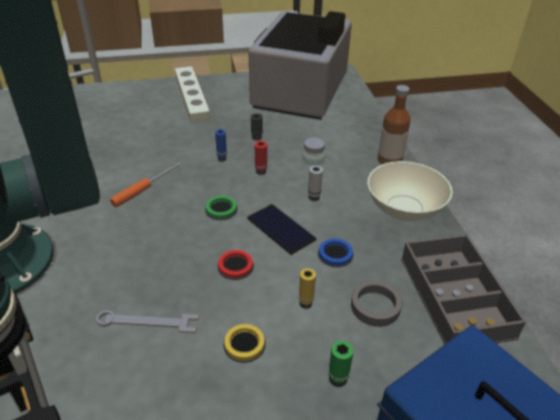

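The scene picture shows the sockets at about green (145,208), yellow (208,210), red (373,227), blue (400,204), dark (433,241) and bright (322,255). The holders are at yellow (196,182), red (261,192), green (325,197) and blue (247,254). The side picture shows the same sockets: green (340,361), yellow (307,287), red (261,156), blue (221,145), dark (257,126), bright (315,182). The holders there are yellow (245,342), red (236,264), green (221,207), blue (336,251).

Create h.py:
```python
from bench import *
import cv2, numpy as np
HUE={'blue':(105,125),'yellow':(18,32),'red':(172,8),'green':(45,75)}
def ray(s,u,v):
    E=np.array(s["extrinsics"]);R,t=E[:3,:3],E[:3,3]
    d=np.array([(u-s["cx"])/s["fx"],(v-s["cy"])/s["fy"],1.])
    return -R.T@t, R.T@d/np.linalg.norm(d)
def plane(s,u,v,z):
    o,d=ray(s,u,v); return o+d*(z-o[2])/d[2]
def meet(a,b):
    (o1,d1),(o2,d2)=a,b
    k=np.linalg.lstsq(np.c_[d1,-d2],o2-o1,rcond=None)[0]
    p,q=o1+k[0]*d1,o2+k[1]*d2
    return (p+q)/2,np.linalg.norm(p-q)
def blob(s,col,seed,smin=110):
    h,S,V=cv2.split(cv2.cvtColor(s["color"],cv2.COLOR_BGR2HSV)); lo,hi=HUE[col]
    m=((h>=lo)&(h<=hi) if lo<hi else (h>=lo)|(h<=hi))&(S>smin)&(V>40)
    n,L,st,c=cv2.connectedComponentsWithStats(m.astype(np.uint8))
    y,x=np.nonzero(m); i=np.argmin(np.hypot(x-seed[0],y-seed[1])); k=L[y[i],x[i]]
    return (L==k).astype(np.uint8),st[k]
```

Run:
```python
from h import *
sc,sd=snapshot("scene"),snapshot("side")
so={'blue':((400,204),(221,145)),'yellow':((208,210),(307,290)),'red':((373,227),(261,156)),'green':((145,208),(340,365))}
ho={'blue':((235,254),(320,251)),'yellow':((185,182),(228,342)),'red':((250,192),(222,264)),'green':((314,197),(208,207))}
for c in so:
    r=[]
    for s,p in zip((sc,sd),so[c]):
        m,st=blob(s,c,p); (u,v),_=cv2.minEnclosingCircle(cv2.findNonZero(m)); r.append((ray(s,u,v),st))
    P,g=meet(r[0][0],r[1][0]); print(c,'sock',P.round(4),'gap',round(g,4),r[0][1],r[1][1],'R',np.hypot(*P[:2]).round(3))
    for s,p in zip((sc,sd),ho[c]):
        m,st=blob(s,c,p)
        C,_=max(((k,cv2.contourArea(k)) for k in cv2.findContours(m,cv2.RETR_EXTERNAL,2)[0]),key=lambda t:t[1])
        W=np.array([plane(s,*q[0],.012)[:2] for q in C],np.float32)
        (x,y),rad=cv2.minEnclosingCircle(W); print('   hold',round(x,4),round(y,4),'rad',round(rad,4),st)
for n,a,b in [('bright',(323,247),(316,170)),('dark',(435,235),(257,117)),('jar',(384,272),(315,143))]:
    P,g=meet(ray(sc,*a),ray(sd,*b)); print(n,P.round(3),round(g,3))
```

```text
blue sock [0.4708 0.2808 0.0518] gap 0.0011 [395 192  13  20 156] [216 130   9  23 176] R 0.548
   hold 0.6631 -0.0929 rad 0.0357 [233 242  28  25 358]
   hold 0.6575 -0.0948 rad 0.0379 [319 238  34  27 521]
yellow sock [ 0.5721 -0.2068  0.0532] gap 0.0008 [202 199  12  21 172] [300 269  16  31 386] R 0.608
   hold 0.4525 -0.2761 rad 0.0366 [184 172  25  20 280]
   hold 0.4494 -0.2792 rad 0.0368 [224 324  40  37 778]
red sock [0.5583 0.2125 0.0511] gap 0.0062 [367 215  15  24 221] [255 140  12  26 267] R 0.597
   hold 0.4612 -0.0905 rad 0.0371 [249 182  25  21 301]
   hold 0.4572 -0.0944 rad 0.0381 [218 250  35  28 575]
green sock [ 0.5887 -0.3691  0.0547] gap 0.0007 [136 196  16  21 200] [330 341  23  37 591] R 0.695
   hold 0.4523 0.0867 rad 0.035 [314 187  24  20 249]
   hold 0.4493 0.0826 rad 0.0363 [206 196  30  22 332]
bright [0.66  0.091 0.079] 0.002
dark [0.574 0.358 0.064] 0.0
jar [0.693 0.235 0.054] 0.007
```

Units first: shifts go in shares of 0.6 m and turns go in shares of pi rad. So 0.0266 m is 0.0443, -0.0218 m is -0.0363, 0.0927 rad is 0.0295.

Emit:
hand_motion:
  offsets:
    - {"jaw":0.094, "spin":0.0295}
    - {"jaw":0.094, "spin":0.0295}
    - {"jaw":0.094, "spin":0.0295}
    - {"jaw":0.094, "spin":0.0295}
    - {"jaw":0.094, "trans":[0.0443, -0.0363, 0]}
    - {"jaw":0.094, "trans":[0.0443, -0.0363, 0]}
    - {"jaw":0.094, "trans":[0.0443, -0.0363, 0]}
    - {"jaw":0.094, "trans":[0.0443, -0.0363, 0]}
    - {"jaw":0.094, "trans":[0.0443, -0.0363, 0]}
    - {"jaw":0.094, "trans":[0.0443, -0.0363, 0]}
    - {"jaw":0.094, "trans":[0.0443, -0.0363, 0]}
    - {"jaw":0.094, "trans":[0.0443, -0.0363, 0]}
    - {"jaw":0.094, "trans":[0.0443, -0.0363, 0]}
    - {"jaw":0.094, "trans":[0.0443, -0.0363, 0]}
    - {"jaw":0.094, "trans":[0.0443, -0.0363, 0]}
    - {"jaw":0.094, "trans":[0.0443, -0.0363, 0]}
    - {"jaw":0.094, "trans":[0.0443, -0.0363, 0]}
    - {"jaw":0.094, "trans":[0.0443, -0.0363, 0]}

```text
time: 1.75
tool_pos: [0.5728, -0.2061, 0.2053]
ee_rot: [3.141, 0.0, 0.0]
wrist_force: [0.6, -0.7, 0.3]
width: 0.0941
finger_force: 0.0
```

Run:
```python
from h import *
s,d=snapshot("scene"),snapshot("side")
cv2.imwrite("pics/box.png",np.hstack([cv2.resize(s["color"][170:310,0:140],(400,400)),cv2.resize(d["color"][270:420,380:560],(400,400))]))
print(get_obs()["joint_positions"])
w=snapshot("wrist");cv2.imwrite("pics/w1.png",w["color"])
```

```text
[-0.43482859  0.22114286  1.22077071  0.00189895  1.70044228  1.13022459]
```

View pics/box.png

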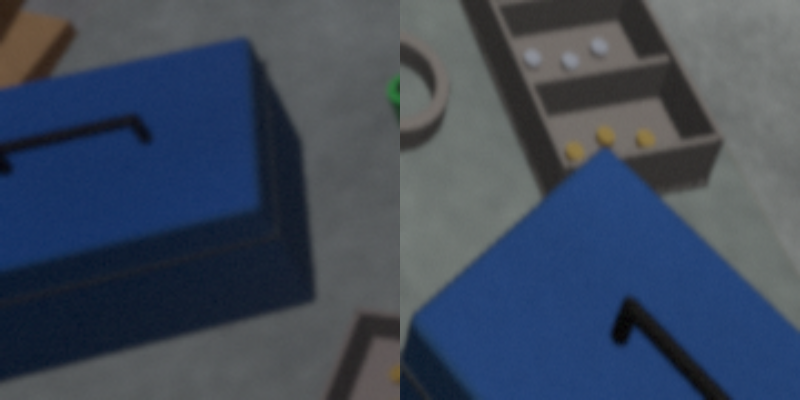

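View pics/w1.png

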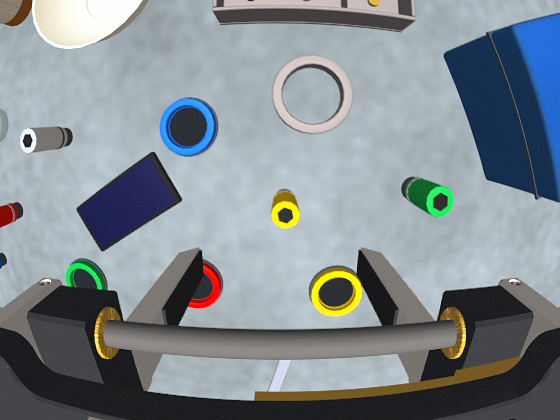

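The crop shows the toolbox's top corners at scene (86,184) and (92,243), and side (386,388) and (472,326). The wrist picture shows the yellow mouth at (286,214), the green mouth at (441,201), and the pocket centres at yellow (336,290) and blue (188,127). I'll cross-check these.

Add to h.py:
```python
def wplane(s,u,v,z):
    E=np.array(s["extrinsics"]);R,t=E[:3,:3],E[:3,3]
    a=np.array([(u-s["cx"])/s["fx"],(v-s["cy"])/s["fy"]]);th=np.hypot(*a)
    d=R.T@np.r_[a/th*np.sin(th),np.cos(th)];o=-R.T@t
    return o+d*(z-o[2])/d[2]
```

Run:
```python
from h import *
s,d,w=snapshot("scene"),snapshot("side"),snapshot("wrist")
for a,b in [((86,184),(386,388)),((92,243),(472,326))]: print('box',meet(ray(s,*a),ray(d,*b)))
for n,u,v,z in [('ysock',286,214,.08),('gsock',441,201,.08),('bright',28,140,.08),('yhold',336,290,.008),('bhold',188,127,.008)]: print(n,wplane(w,u,v,z).round(4))
```

```text
box (array([ 0.60897878, -0.48081669,  0.14560806]), np.float64(0.0013968930357636682))
box (array([ 0.76435985, -0.40409265,  0.1427688 ]), np.float64(0.0029905485681780385))
ysock [ 0.5692 -0.2135  0.08  ]
gsock [ 0.5837 -0.3759  0.08  ]
bright [0.6591 0.085  0.08  ]
yhold [ 0.4476 -0.2815  0.008 ]
bhold [ 0.6563 -0.0997  0.008 ]
```

In the tool's units: 0.033 m is 0.055, 0.004 m is 0.0067.

Emit:
hand_motion:
  offsets:
    - {"jaw":0.094, "trans":[-0.0033, 0.0067, 0.055]}
    - {"jaw":0.094, "trans":[0, 0, 0.055]}
    - {"jaw":0.094, "trans":[0, 0, 0.055]}
    - {"jaw":0.094, "trans":[0, 0, 0.055]}
    - {"jaw":0.094, "trans":[0, 0, 0.055]}
    - {"jaw":0.094}
    - {"jaw":0.02}
    - {"jaw":0.02}
    - {"jaw":0.02}
    - {"jaw":0.02}
    - {"jaw":0.02}
    - {"jaw":0.02}
    - {"jaw":0.02}
    - {"jaw":0.02}
    - {"jaw":0.02}
    - {"jaw":0.02}
    - {"jaw":0.02}
    - {"jaw":0.02}

```text
time: 3.55
tool_pos: [0.5697, -0.211, 0.0405]
ee_rot: [-3.141, 0.0, 0.0]
wrist_force: [-0.9, 2.2, 1.0]
width: 0.0274
finger_force: 30.0
```

Run:
```python
from h import *
s,d=snapshot("scene"),snapshot("side")
w=snapshot("wrist");cv2.imwrite("pics/w2.png",w["color"]); cv2.imwrite("pics/d2.png",d["color"])
```

```text
(no output)
```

View pics/w2.png

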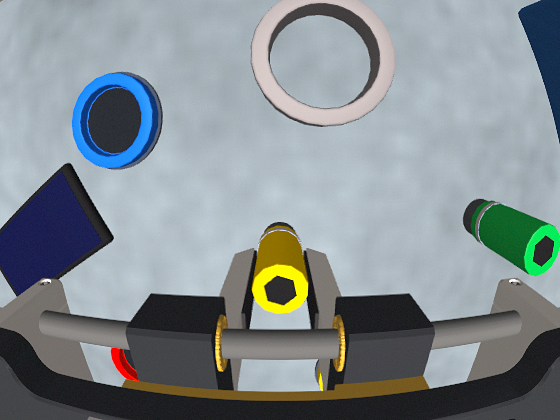

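Yellow is gripped: width 27 mm, mouth at (281,290), blue pocket at (114,121). The socket's y is now known from the TCP, so I'll use it to check the camera bias.

Run:
```python
from h import *
s,d,w=snapshot("scene"),snapshot("side"),snapshot("wrist")
print(get_obs()["tool_pos"])
for n,u,v,z in [('ysock',281,290,.08),('gsock',543,252,.08),('bhold rim',116,120,.012)]: print(n,wplane(w,u,v,z).round(4))
```

```text
[ 0.56972258 -0.21113948  0.04047624]
ysock [ 0.5722 -0.2115  0.08  ]
gsock [ 0.5872 -0.3699  0.08  ]
bhold rim [ 0.6598 -0.0981  0.012 ]
```

In the tool's units: -0.0304 m is -0.0507, -0.03 m is -0.05.

Emit:
hand_motion:
  offsets:
    - {"jaw":0.02, "trans":[0, 0, -0.05]}
    - {"jaw":0.02, "trans":[0, 0, -0.05]}
    - {"jaw":0.02, "trans":[-0.0507, 0.0283, 0]}
    - {"jaw":0.02, "trans":[-0.0507, 0.0283, 0]}
    - {"jaw":0.02, "trans":[-0.0507, 0.0283, 0]}
    - {"jaw":0.02, "trans":[-0.0507, 0.0283, 0]}
    - {"jaw":0.02}
    - {"jaw":0.02}
    - {"jaw":0.02, "trans":[0, 0, 0.0333]}
    - {"jaw":0.02, "trans":[0, 0, 0.0233]}
    - {"jaw":0.02, "trans":[0, 0, 0.0167]}
    - {"jaw":0.02, "trans":[0, 0, 0.0083]}
    - {"jaw":0.02, "trans":[0, 0, 0.0067]}
    - {"jaw":0.02}
    - {"jaw":0.02}

```text
time: 5.1
tool_pos: [0.4486, -0.2795, 0.0478]
ee_rot: [3.141, -0.001, 0.0]
wrist_force: [-0.7, -0.1, -2.4]
width: 0.0277
finger_force: 30.0
```

Run:
```python
from h import *
w=snapshot("wrist");cv2.imwrite("pics/w3.png",w["color"])
```

```text
(no output)
```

View pics/w3.png

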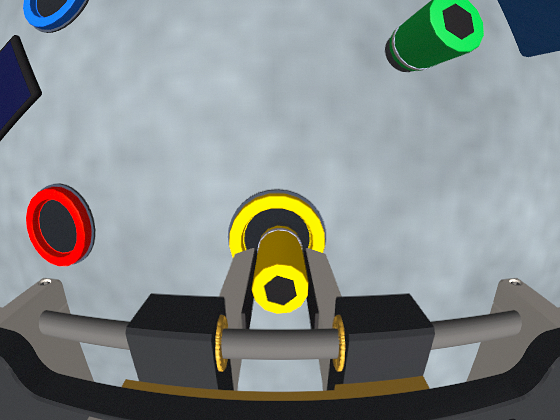

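The yellow socket hangs inside its pocket: foot near (280,235), rim centred at (278,237). Lower 2 mm, release, and go on to green.

In the tool's units: -0.035 m is -0.0583, 0.002 m is 0.0033.

Emit:
hand_motion:
  offsets:
    - {"jaw":0.02, "trans":[0, 0, 0.0033]}
    - {"jaw":0.02}
    - {"jaw":0.094}
    - {"jaw":0.094}
    - {"jaw":0.094}
    - {"jaw":0.094}
    - {"jaw":0.094}
    - {"jaw":0.094}
    - {"jaw":0.094, "trans":[0, 0, -0.0583]}
    - {"jaw":0.094, "trans":[0, 0, -0.0583]}
    - {"jaw":0.094, "trans":[0, 0, -0.0583]}
    - {"jaw":0.094, "trans":[0, 0, -0.0583]}
    - {"jaw":0.094, "trans":[0.0463, 0.0302, 0]}
    - {"jaw":0.094, "trans":[0.0463, 0.0302, 0]}
    - {"jaw":0.094, "trans":[0.0463, 0.0302, 0]}
    - {"jaw":0.094, "trans":[0.0463, 0.0302, 0]}
    - {"jaw":0.094, "trans":[0.0463, 0.0302, 0]}
    - {"jaw":0.094}

```text
time: 6.65
tool_pos: [0.5901, -0.3723, 0.18]
ee_rot: [-3.139, 0.003, -0.0]
wrist_force: [-1.7, 0.2, -0.8]
width: 0.0937
finger_force: 0.0
```

Emit:
hand_motion:
  offsets:
    - {"jaw":0.094, "spin":0.0357}
    - {"jaw":0.094, "spin":0.0357}
    - {"jaw":0.094, "spin":0.0357}
    - {"jaw":0.094, "spin":0.0357}
    - {"jaw":0.094, "spin":0.0357}
    - {"jaw":0.094, "spin":0.0357}
    - {"jaw":0.094, "spin":0.0357}
    - {"jaw":0.094}

```text
time: 7.32
tool_pos: [0.5865, -0.3696, 0.1858]
ee_rot: [3.141, 0.0, -0.787]
wrist_force: [-1.0, -0.3, 0.2]
width: 0.0935
finger_force: 0.0
```

Run:
```python
from h import *
w=snapshot("wrist");cv2.imwrite("pics/w4.png",w["color"])
```

```text
(no output)
```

View pics/w4.png

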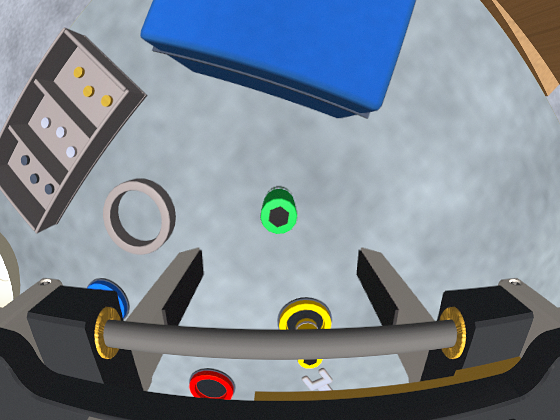

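The wrist picture shows green centred between the fingers, mouth at (279,215), with the toolbox well clear at the top. Descend and grip.

In the tool's units: 0.029 m is 0.0483.

Emit:
hand_motion:
  offsets:
    - {"jaw":0.094, "trans":[0, 0, 0.0483]}
    - {"jaw":0.094, "trans":[0, 0, 0.0483]}
    - {"jaw":0.094, "trans":[0, 0, 0.0483]}
    - {"jaw":0.094, "trans":[0, 0, 0.0483]}
    - {"jaw":0.094, "trans":[0, 0, 0.0483]}
    - {"jaw":0.094}
    - {"jaw":0.02}
    - {"jaw":0.02}
    - {"jaw":0.02}
    - {"jaw":0.02}
    - {"jaw":0.02}
    - {"jaw":0.02}
    - {"jaw":0.02}
    - {"jaw":0.02}
    - {"jaw":0.02}
    - {"jaw":0.02}
    - {"jaw":0.02}
    - {"jaw":0.02}

```text
time: 8.87
tool_pos: [0.5872, -0.3698, 0.0405]
ee_rot: [-3.141, -0.0, -0.785]
wrist_force: [-0.2, 1.0, 1.0]
width: 0.0336
finger_force: 30.0
```

Run:
```python
from h import *
w=snapshot("wrist");m,st=blob(w,'green',(281,290));print(st);y,x=np.nonzero(m)
cv2.imwrite("pics/w5.png",w["color"])
```

```text
[ 245  230   70   92 4019]
```

View pics/w5.png

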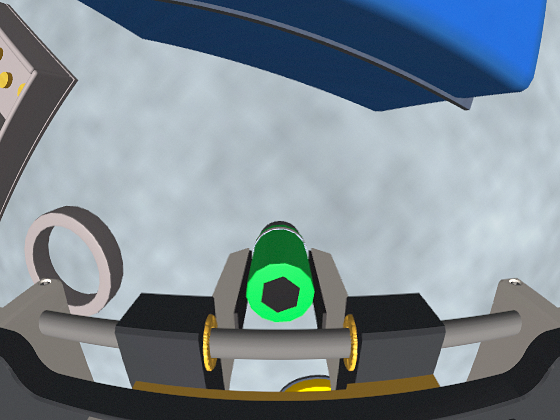

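Green is gripped: width 34 mm, mouth at (281,292), so the offset is near zero. Lift, turn back and carry it to the green holder.

In the tool's units: -0.03 m is -0.05, -0.1122 rad is -0.0357.

Emit:
hand_motion:
  offsets:
    - {"jaw":0.02, "trans":[0, 0, -0.05]}
    - {"jaw":0.02, "trans":[0, 0, -0.05]}
    - {"jaw":0.02, "trans":[0, 0, -0.05]}
    - {"jaw":0.02, "trans":[0, 0, -0.05]}
    - {"jaw":0.02, "spin":-0.0357}
    - {"jaw":0.02, "spin":-0.0357}
    - {"jaw":0.02, "spin":-0.0357}
    - {"jaw":0.02, "spin":-0.0357}
    - {"jaw":0.02, "spin":-0.0357}
    - {"jaw":0.02, "spin":-0.0357}
    - {"jaw":0.02, "spin":-0.0357}
    - {"jaw":0.02}

```text
time: 9.92
tool_pos: [0.5866, -0.3698, 0.1594]
ee_rot: [-3.141, 0.002, 0.002]
wrist_force: [-0.3, 0.1, -0.9]
width: 0.0334
finger_force: 30.0
```

Emit:
hand_motion:
  offsets:
    - {"jaw":0.02, "trans":[-0.0165, -0.054, 0]}
    - {"jaw":0.02, "trans":[-0.0165, -0.054, 0]}
    - {"jaw":0.02, "trans":[-0.0165, -0.054, 0]}
    - {"jaw":0.02, "trans":[-0.0165, -0.054, 0]}
    - {"jaw":0.02, "trans":[-0.0165, -0.054, 0]}
    - {"jaw":0.02, "trans":[-0.0165, -0.054, 0]}
    - {"jaw":0.02, "trans":[-0.0165, -0.054, 0]}
    - {"jaw":0.02, "trans":[-0.0165, -0.054, 0]}
    - {"jaw":0.02, "trans":[-0.0165, -0.054, 0]}
    - {"jaw":0.02, "trans":[-0.0165, -0.054, 0]}
    - {"jaw":0.02, "trans":[-0.0165, -0.054, 0]}
    - {"jaw":0.02, "trans":[-0.0165, -0.054, 0]}
    - {"jaw":0.02, "trans":[-0.0165, -0.054, 0]}
    - {"jaw":0.02, "trans":[-0.0165, -0.054, 0]}
    - {"jaw":0.02, "trans":[0, 0, 0.05]}
    - {"jaw":0.02, "trans":[0, 0, 0.05]}
    - {"jaw":0.02, "trans":[0, 0, 0.0333]}
    - {"jaw":0.02}
    - {"jaw":0.02}

```text
time: 11.5
tool_pos: [0.4473, 0.0836, 0.0794]
ee_rot: [3.141, 0.003, -0.002]
wrist_force: [0.4, -0.1, -1.6]
width: 0.0338
finger_force: 30.0
```

Run:
```python
from h import *
w=snapshot("wrist");cv2.imwrite("pics/w6.png",w["color"])
```

```text
(no output)
```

View pics/w6.png

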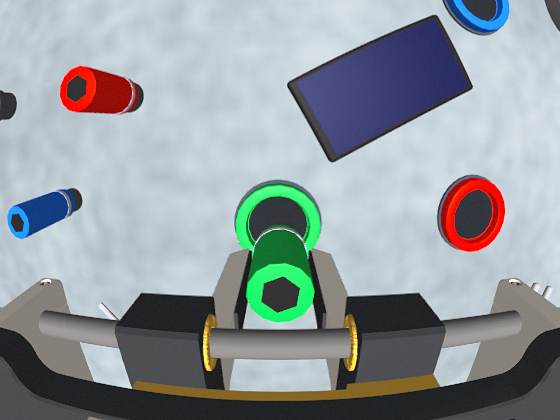

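Green hangs above its pocket: rim spans u 235 to 321 with its far edge at v≈185, and the socket is centred at u≈280. I'll check x from the rim's far edge and widest line, and locate the red and blue items from here too.

Run:
```python
from h import *
w=snapshot("wrist")
print('far edge x-.034:',wplane(w,278,186,.014)-[.034,0,0])
print('left/right',wplane(w,235,222,.014),wplane(w,321,222,.014))
for n,u,v,z in [('rsock',77,89,.08),('bsock',18,222,.08),('rhold',474,213,.014),('mouth',280,294,.119)]: print(n,wplane(w,u,v,z).round(4))
```

```text
far edge x-.034: [0.45009549 0.08502788 0.014     ]
left/right [0.45537949 0.11926311 0.014     ] [0.4552891  0.05099336 0.014     ]
rsock [0.5605 0.2108 0.08  ]
bsock [0.4737 0.2794 0.08  ]
rhold [ 0.463  -0.0895  0.014 ]
mouth [0.4482 0.0836 0.119 ]
```

In the tool's units: -0.035 m is -0.0583, 0.003 m is 0.005.

Emit:
hand_motion:
  offsets:
    - {"jaw":0.02, "trans":[0.005, -0.0025, 0.0167]}
    - {"jaw":0.02, "trans":[0, 0, 0.0167]}
    - {"jaw":0.02, "trans":[0, 0, 0.0133]}
    - {"jaw":0.02, "trans":[0, 0, 0.0067]}
    - {"jaw":0.02, "trans":[0, 0, 0.0017]}
    - {"jaw":0.02}
    - {"jaw":0.02}
    - {"jaw":0.094}
    - {"jaw":0.094}
    - {"jaw":0.094}
    - {"jaw":0.094}
    - {"jaw":0.094}
    - {"jaw":0.094}
    - {"jaw":0.094, "trans":[0, 0, -0.0583]}
    - {"jaw":0.094, "trans":[0, 0, -0.0583]}
    - {"jaw":0.094, "trans":[0, 0, -0.0583]}
    - {"jaw":0.094, "trans":[0, 0, -0.05]}
    - {"jaw":0.094}

```text
time: 13.1
tool_pos: [0.4553, 0.0854, 0.1903]
ee_rot: [-3.141, -0.014, 0.0]
wrist_force: [-0.2, 0.2, 1.3]
width: 0.094
finger_force: 0.0
```

Emit:
hand_motion:
  offsets:
    - {"jaw":0.094, "trans":[0.0363, -0.0422, 0]}
    - {"jaw":0.094, "trans":[0.0363, -0.0422, 0]}
    - {"jaw":0.094, "trans":[0.0363, -0.0422, 0]}
    - {"jaw":0.094, "trans":[0.0363, -0.0422, 0]}
    - {"jaw":0.094, "trans":[0.0363, -0.0422, 0]}
    - {"jaw":0.094}
    - {"jaw":0.094}

```text
time: 13.68
tool_pos: [0.5604, 0.2124, 0.1802]
ee_rot: [3.14, 0.004, 0.002]
wrist_force: [-0.1, 0.3, 0.0]
width: 0.094
finger_force: 0.0
```

Run:
```python
from h import *
w=snapshot("wrist");cv2.imwrite("pics/w7.png",w["color"])
```

```text
(no output)
```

View pics/w7.png

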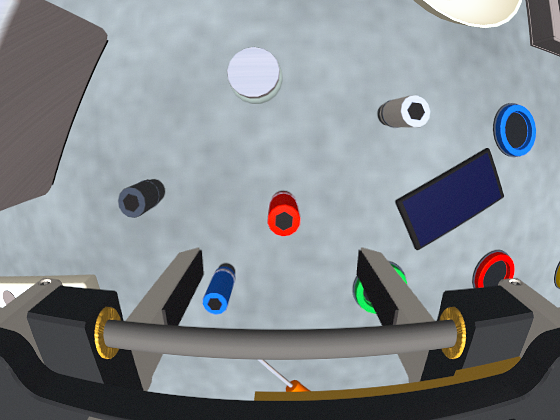

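Red sits between the fingers at (284,219), and blue (218,300) and dark (138,200) are clear of them. Descend and grip.

In the tool's units: 0.028 m is 0.0467, 0.026 m is 0.0433.

Emit:
hand_motion:
  offsets:
    - {"jaw":0.094, "trans":[0, 0, 0.0467]}
    - {"jaw":0.094, "trans":[0, 0, 0.0467]}
    - {"jaw":0.094, "trans":[0, 0, 0.0467]}
    - {"jaw":0.094, "trans":[0, 0, 0.0467]}
    - {"jaw":0.094, "trans":[0, 0, 0.0433]}
    - {"jaw":0.094}
    - {"jaw":0.02}
    - {"jaw":0.02}
    - {"jaw":0.02}
    - {"jaw":0.02}
    - {"jaw":0.02}
    - {"jaw":0.02}
    - {"jaw":0.02}
    - {"jaw":0.02}
    - {"jaw":0.02}
    - {"jaw":0.02}
    - {"jaw":0.02}
    - {"jaw":0.02}

```text
time: 15.23
tool_pos: [0.5605, 0.2113, 0.0445]
ee_rot: [3.141, 0.0, -0.0]
wrist_force: [0.1, -1.4, 1.2]
width: 0.0296
finger_force: 30.0
```

Emit:
hand_motion:
  offsets:
    - {"jaw":0.02, "trans":[0, 0, -0.05]}
    - {"jaw":0.02, "trans":[0, 0, -0.05]}
    - {"jaw":0.02, "trans":[0, 0, -0.05]}
    - {"jaw":0.02, "trans":[0, 0, -0.05]}
    - {"jaw":0.02}
    - {"jaw":0.02}

```text
time: 15.73
tool_pos: [0.5615, 0.2121, 0.1661]
ee_rot: [-3.14, -0.004, 0.0]
wrist_force: [-0.3, -0.2, -2.8]
width: 0.0298
finger_force: 30.0
```

In the tool's units: 0.0303 m is 0.0505, -0.01 m is -0.0167.

Emit:
hand_motion:
  offsets:
    - {"jaw":0.02, "trans":[-0.0167, 0.0505, 0]}
    - {"jaw":0.02, "trans":[-0.0167, 0.0505, 0]}
    - {"jaw":0.02, "trans":[-0.0167, 0.0505, 0]}
    - {"jaw":0.02, "trans":[-0.0167, 0.0505, 0]}
    - {"jaw":0.02, "trans":[-0.0167, 0.0505, 0]}
    - {"jaw":0.02, "trans":[-0.0167, 0.0505, 0]}
    - {"jaw":0.02, "trans":[-0.0167, 0.0505, 0]}
    - {"jaw":0.02, "trans":[-0.0167, 0.0505, 0]}
    - {"jaw":0.02, "trans":[-0.0167, 0.0505, 0]}
    - {"jaw":0.02, "trans":[-0.0167, 0.0505, 0]}
    - {"jaw":0.02, "trans":[0, 0, 0.05]}
    - {"jaw":0.02, "trans":[0, 0, 0.05]}
    - {"jaw":0.02, "trans":[0, 0, 0.0333]}
    - {"jaw":0.02}
    - {"jaw":0.02}

```text
time: 16.98
tool_pos: [0.458, -0.0905, 0.0811]
ee_rot: [-3.139, 0.007, -0.0]
wrist_force: [0.2, 0.0, -2.1]
width: 0.0296
finger_force: 30.0
```

Run:
```python
from h import *
w=snapshot("wrist");cv2.imwrite("pics/w8.png",w["color"])
m,st=blob(w,'red',(278,190));print(st)
```

```text
[ 240  185   85  134 5504]
```

View pics/w8.png

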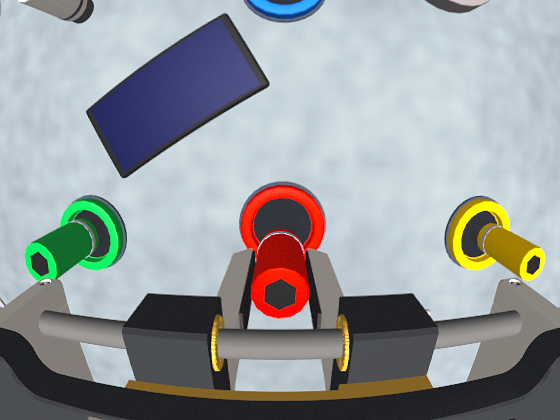

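Red hangs over its pocket, rim centre u≈282 and socket u≈280. Green (41,260) and yellow (533,264) stand in their pockets. Lower, release and move to blue.

In the tool's units: -0.035 m is -0.0583, 0.0015 m is 0.0025.

Emit:
hand_motion:
  offsets:
    - {"jaw":0.02, "trans":[0.0017, 0.0025, 0.0167]}
    - {"jaw":0.02, "trans":[0, 0, 0.0167]}
    - {"jaw":0.02, "trans":[0, 0, 0.015]}
    - {"jaw":0.02, "trans":[0, 0, 0.0067]}
    - {"jaw":0.02, "trans":[0, 0, 0.0017]}
    - {"jaw":0.02}
    - {"jaw":0.02}
    - {"jaw":0.094}
    - {"jaw":0.094}
    - {"jaw":0.094}
    - {"jaw":0.094}
    - {"jaw":0.094}
    - {"jaw":0.094}
    - {"jaw":0.094, "trans":[0, 0, -0.0583]}
    - {"jaw":0.094, "trans":[0, 0, -0.0583]}
    - {"jaw":0.094, "trans":[0, 0, -0.0583]}
    - {"jaw":0.094, "trans":[0, 0, -0.05]}
    - {"jaw":0.094}

```text
time: 18.53
tool_pos: [0.4651, -0.094, 0.1933]
ee_rot: [3.137, -0.013, 0.0]
wrist_force: [0.6, -0.6, 1.3]
width: 0.0936
finger_force: 0.0
```

Emit:
hand_motion:
  offsets:
    - {"jaw":0.094, "trans":[0.0017, -0.0563, 0]}
    - {"jaw":0.094, "trans":[0.0017, -0.0563, 0]}
    - {"jaw":0.094, "trans":[0.0017, -0.0563, 0]}
    - {"jaw":0.094, "trans":[0.0017, -0.0563, 0]}
    - {"jaw":0.094, "trans":[0.0017, -0.0563, 0]}
    - {"jaw":0.094, "trans":[0.0017, -0.0563, 0]}
    - {"jaw":0.094, "trans":[0.0017, -0.0563, 0]}
    - {"jaw":0.094, "trans":[0.0017, -0.0563, 0]}
    - {"jaw":0.094, "trans":[0.0017, -0.0563, 0]}
    - {"jaw":0.094, "trans":[0.0017, -0.0563, 0]}
    - {"jaw":0.094, "trans":[0.0017, -0.0563, 0]}
    - {"jaw":0.094}
    - {"jaw":0.094}

```text
time: 19.62
tool_pos: [0.4718, 0.2801, 0.1842]
ee_rot: [3.14, 0.002, 0.003]
wrist_force: [0.7, -0.1, -0.4]
width: 0.0938
finger_force: 0.0
```

Run:
```python
from h import *
w=snapshot("wrist");m,st=blob(w,'blue',(282,217));print(st)
```

```text
[269 193  28  38 682]
```

In the tool's units: 0.029 m is 0.0483, 0.025 m is 0.0417.

Emit:
hand_motion:
  offsets:
    - {"jaw":0.094, "trans":[0, 0, 0.0483]}
    - {"jaw":0.094, "trans":[0, 0, 0.0483]}
    - {"jaw":0.094, "trans":[0, 0, 0.0483]}
    - {"jaw":0.094, "trans":[0, 0, 0.0483]}
    - {"jaw":0.094, "trans":[0, 0, 0.0417]}
    - {"jaw":0.094}
    - {"jaw":0.02}
    - {"jaw":0.02}
    - {"jaw":0.02}
    - {"jaw":0.02}
    - {"jaw":0.02}
    - {"jaw":0.02}
    - {"jaw":0.02}
    - {"jaw":0.02}
    - {"jaw":0.02}
    - {"jaw":0.02}
    - {"jaw":0.02}
    - {"jaw":0.02}

```text
time: 21.17
tool_pos: [0.4724, 0.2788, 0.0444]
ee_rot: [3.141, 0.0, 0.0]
wrist_force: [0.3, 1.2, 0.4]
width: 0.0253
finger_force: 30.0
```

Emit:
hand_motion:
  offsets:
    - {"jaw":0.02, "trans":[0, 0, -0.05]}
    - {"jaw":0.02, "trans":[0, 0, -0.05]}
    - {"jaw":0.02, "trans":[0, 0, -0.05]}
    - {"jaw":0.02, "trans":[0, 0, -0.05]}
    - {"jaw":0.02}
    - {"jaw":0.02}

```text
time: 21.67
tool_pos: [0.4735, 0.2794, 0.166]
ee_rot: [-3.14, -0.004, 0.0]
wrist_force: [-0.6, 0.4, -2.9]
width: 0.0254
finger_force: 30.0
```

In the tool's units: 0.0312 m is 0.052, 0.0156 m is 0.026.

Emit:
hand_motion:
  offsets:
    - {"jaw":0.02, "trans":[0.026, 0.052, 0]}
    - {"jaw":0.02, "trans":[0.026, 0.052, 0]}
    - {"jaw":0.02, "trans":[0.026, 0.052, 0]}
    - {"jaw":0.02, "trans":[0.026, 0.052, 0]}
    - {"jaw":0.02, "trans":[0.026, 0.052, 0]}
    - {"jaw":0.02, "trans":[0.026, 0.052, 0]}
    - {"jaw":0.02, "trans":[0.026, 0.052, 0]}
    - {"jaw":0.02, "trans":[0.026, 0.052, 0]}
    - {"jaw":0.02, "trans":[0.026, 0.052, 0]}
    - {"jaw":0.02, "trans":[0.026, 0.052, 0]}
    - {"jaw":0.02, "trans":[0.026, 0.052, 0]}
    - {"jaw":0.02, "trans":[0.026, 0.052, 0]}
    - {"jaw":0.02, "trans":[0, 0, 0.05]}
    - {"jaw":0.02, "trans":[0, 0, 0.05]}
    - {"jaw":0.02, "trans":[0, 0, 0.0333]}
    - {"jaw":0.02}
    - {"jaw":0.02}
    - {"jaw":0.02}

```text
time: 23.17
tool_pos: [0.6597, -0.0953, 0.0843]
ee_rot: [-3.142, 0.0, 0.0]
wrist_force: [1.0, 0.7, -1.4]
width: 0.0251
finger_force: 30.0
```

Run:
```python
from h import *
w=snapshot("wrist");cv2.imwrite("pics/w9.png",w["color"])
```

```text
(no output)
```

View pics/w9.png

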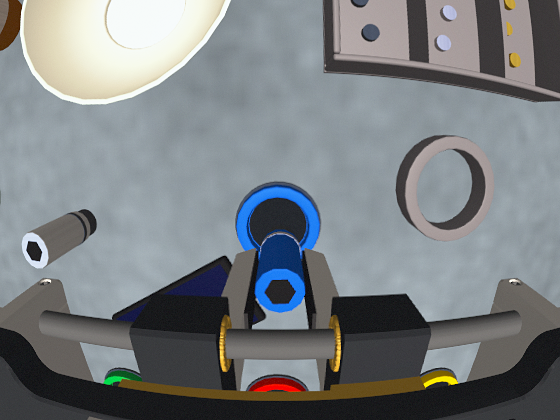

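Blue hangs over its pocket (rim centre u≈278, far edge v≈186, socket u≈280), the same alignment as the others. Lower and release.

In the tool's units: -0.03 m is -0.05, 0.01 m is 0.0167.

Emit:
hand_motion:
  offsets:
    - {"jaw":0.02, "trans":[0.0017, -0.0017, 0.0167]}
    - {"jaw":0.02, "trans":[0, 0, 0.0167]}
    - {"jaw":0.02, "trans":[0, 0, 0.015]}
    - {"jaw":0.02, "trans":[0, 0, 0.0067]}
    - {"jaw":0.02, "trans":[0, 0, 0.0017]}
    - {"jaw":0.02}
    - {"jaw":0.02}
    - {"jaw":0.094}
    - {"jaw":0.094}
    - {"jaw":0.094}
    - {"jaw":0.094}
    - {"jaw":0.094}
    - {"jaw":0.094}
    - {"jaw":0.094, "trans":[0, 0, -0.05]}
    - {"jaw":0.094, "trans":[0, 0, -0.05]}
    - {"jaw":0.094, "trans":[0, 0, -0.05]}
    - {"jaw":0.094, "trans":[0, 0, -0.05]}
    - {"jaw":0.094}
    - {"jaw":0.094}

```text
time: 24.8
tool_pos: [0.6621, -0.0947, 0.1737]
ee_rot: [3.14, -0.006, 0.0]
wrist_force: [0.4, -0.8, -0.9]
width: 0.0938
finger_force: 0.0
```

Emit:
hand_motion:
  offsets:
    - {"jaw":0.094, "trans":[-0.0583, 0, -0.0167]}
    - {"jaw":0.094, "trans":[-0.0583, 0, -0.0167]}
    - {"jaw":0.094, "trans":[-0.0583, 0, -0.0167]}
    - {"jaw":0.094, "trans":[-0.0583, 0, -0.0167]}
    - {"jaw":0.094, "trans":[-0.0583, 0, -0.0167]}
    - {"jaw":0.094, "trans":[-0.0583, 0, -0.0167]}
    - {"jaw":0.094, "trans":[-0.0583, 0, -0.0167]}
    - {"jaw":0.094, "trans":[-0.0583, 0, 0]}
    - {"jaw":0.094, "trans":[-0.0583, 0, 0]}
    - {"jaw":0.094}
    - {"jaw":0.094}
    - {"jaw":0.094}

```text
time: 25.8
tool_pos: [0.3458, -0.0944, 0.2393]
ee_rot: [-3.141, 0.001, -0.0]
wrist_force: [0.2, -0.1, -0.5]
width: 0.094
finger_force: 0.0
```

Run:
```python
from h import *
s,d=snapshot("scene"),snapshot("side")
cv2.imwrite("pics/end.png",np.hstack([cv2.resize(s["color"][150:300,110:460],(400,172*1)),cv2.resize(d["color"],(400,300))[:172]]) if 0 else cv2.resize(d["color"][90:400,150:450],(600,600)))
w=snapshot("wrist");cv2.imwrite("pics/w10.png",w["color"])
```

```text
(no output)
```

View pics/end.png

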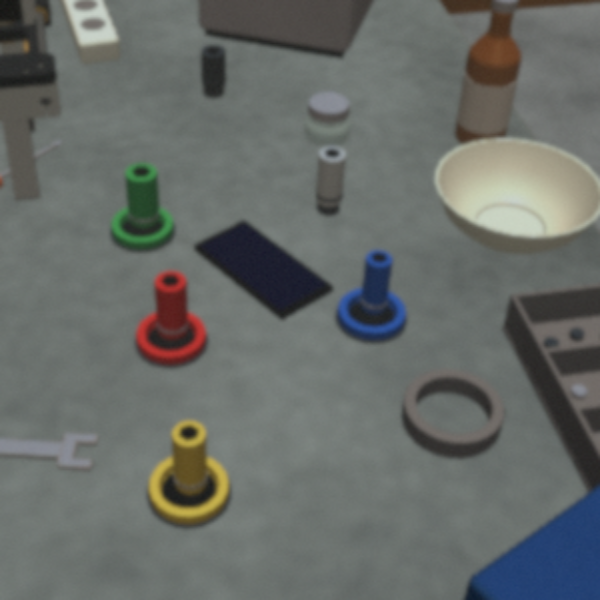

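View pics/w10.png

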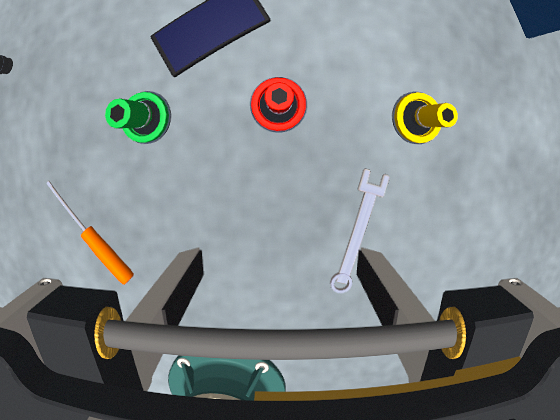

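The side crop shows all four sockets upright in their own pockets: green (143,195), red (172,305), blue (376,283), yellow (190,458). The bare ones are untouched. Handing in.

```bash
python3 -c "
from bench import *
print(close_job())"
```

```text
the job is handed in; nothing more can be done
None
```

All four coloured sockets stand upright in their matching holders, the two bare sockets were left alone, and the job was handed in at about 26 s of the 104 s allowed; the judge's verdict wasn't shown.

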